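# Release and open the test box that holds the cell

### The arm

A 6-joint arm with a two-finger parallel gripper is mounted at the origin on a cart in front of the work surface, level with it; the furniture and walls round the work are solid. World frame = base frame: x ahead of the robot, y to its left, z up, the work surface at z = 0. Lengths are in mm, angles in rad, forces in N, time in s.
With the tool pointing down it reaches from about 300 to 825 mm from the base axis. Payload 5.4 kg.
Tool frame: the origin (TCP) lies midway between the tips of the shut fingers; the grasp point (between the pads) lies 19 mm behind it; z points along the fingers, y is the line along which they close (so a half turn about z gives the same grasp; the last joint's range is limited). The gripper opens to 92 mm and grips with 3 to 60 N. Pads are 20 mm wide; open, the fingers measure 128 mm over their backs; the gripper's body (75 mm by 189 mm) begins 69 mm behind the grasp point.
Start: joints at [1.002, 0.158, 1.597, -0, 1.386, -0.21], TCP at [201.921, 538.362, 214.601] pointing down, gripper open.
Joint ranges: [-2.91, 2.91], [-0.94, 2.29], [0.18, 2.7], [-1.29, 4.43], [0.17, 2.64], [-3, 3]. Speed limits (rad/s): [2.57, 2.57, 3.14, 3.14, 3.14, 3.14].

### API

Orientations are given as a unit quaternion [w, x, y, z].
In Python, from workcell import monitor, viewer, arm gives the robot as it stands. The module is installed in compiled form; this text tells all that it offers.
- The arm moves only by the shell command python3 -m crank 'ROWS'. ROWS is a JSON object of lists of equal length, an entry for each row: "delta_rot": the turn, a rotation vector about the tool's x, y, z in rad, a list of three; "delta_pos": the shift along the tool's x, y, z in m, a list of three; "hand": the closure, from 0 (fully open) to 1 (shut). A call has 1 to 20 rows; each row is the pose to reach, as a shift and turn from the pose commanded when the call began, along the tool's axes at that moment; what a row does not reach only later rows make up. A row lasts 1/12 s, in which the tool goes at most 41.7 mm and 7.16 degrees, less where a joint would pass 70% of its speed; a pose out of reach is approached as far as the arm can. A call with a gripper value outside its range is refused whole. The fingers move at their own pace and stop on an object; the grip force is fixed at half the most. Time passes only in rows, so rows that repeat a pose let the fingers close. It gives the time, the measured TCP pose, the force, the opening and the grip force at its end, in the units of the state.
- monitor.get_state(): the state, without advancing time (a new reading comes with each control period).
- viewer.grab_frame(name): name is "side" or "top"; returns a dict with "color" (384x512x3 uint8, red, green, blue), "fx", "fy", "cx", "cy" (pixels), "dist_coeffs" ([k1, k2, p1, p2, k3] as OpenCV has them; the pictures are not rectified), "T" (4x4, takes a point from camera to world coordinates). Camera axes: x right, y down, z forward; pixel columns grow to the right and rows downward; lengths in mm; the calibration is good to about 2 mm. A picture is of the moment at which its call begins. There is no depth.
- arm.finish_job(): hands the job in; it is judged then, once.
The state is a dict: "t": time; "joints": joint angles; "joint_velocities": joint speeds; "tau": joint torques, N m; "tool_pos": TCP position; "orientation": TCP orientation; "wrist_force": force on the tool from outside, world axes, zero at the start; "ft_torque": the same for the moment, N m; "opening": finger opening in mm; "gripper_force": force on a finger pad.
Only numpy, scipy, OpenCV 4.12 (cv2) and the standard library are available. Lean on these libraries where they do the work, as an engineer would, in place of code of your own. Each camera call takes 0.05 s, during which the arm holds its last target. There are 200 camera calls.

### The job

Two latched cell test boxes stand on the bench; through the clear lids you can see that one holds a flat battery cell and the other is empty. On the box with the cell, press the red release tab down with the fingertips so that the lid springs up, then push the lid back until it is fully open on its stop. Push only, do not grip or force the lid; leave the cell in its nest, the empty box shut and untouched, and the things around where they lie.

Things in the scene. Friction and masses are not known exactly. Their poses are not given: they have to be found in the camera images.
- cell_box: Grey cell test box (black base), 110 (x) x 100 (y) x 45 mm high when shut, fixed to the bench. Origin: centre of its underside; x from its front (red tab, robot side) to its back (hinge), y to its left, z up. Floor 20 mm up, wall tops 40 mm. The lid is a white frame with a clear window, top 45 mm up. This one holds the cell.
- cell_box_tab (a joint): Red release tab of the box with the cell: a rocker pivoting about box y, 66 mm in front of the box centre, 20 mm up. Rad, 0 at rest, grows as its pad is pressed down, stop at 0.30. Pressing takes about 3 N to start, 6 N at the stop; the lid comes free at about 0.11 rad (3 to 4 mm down at the pad; the stop is about 9 mm down). It springs back when let go.
- cell_box_pad (a point): Middle of the pad's top on the tab of the box with the cell: press here. At rest 98 mm in front of the box centre, 26 mm up; moves with the tab. The pad is 34 mm wide (y), from 80 to 116 mm in front of the box centre. Behind it stands the latch hook, 16 mm wide, its top 51 mm up, its front face 71 mm in front of the box centre.
- cell_box_lid (a joint): Lid of the box with the cell, hinged along box y at the back. Rad, 0 shut and latched, 1.92 fully open, leaning back on its stop. Freed by the tab, a spring lifts it to about 0.95 and no further; then it must be pushed. It is light (80 g) and damped. Let go short of upright (1.57) it falls back to 0.95; well past upright it drops to the stop and stays.
- cell_box_lip (a point): Middle of the front edge of that lid, half way through its thickness; moves with the lid. The lid is 98 mm wide, 4 mm thick, its edge 113 mm from the hinge axis. With the lid at 0.95 rad the edge stands 136 mm above the bench and 11 mm in front of the box centre.
- cell_box_hinge (a point): Point on the lid's hinge axis of the box with the cell, at the middle of its back: 55 mm behind the box centre, 44 mm up.
- cell: Flat pouch battery cell, white with a yellow end, 34 (x) x 46 (y) x 8 mm, loose in the nest of one test box, 6 mm in front of the box centre. Origin: centre of its underside, 20 mm above the bench. Stays there.
- empty_box: Grey cell test box (black base), 110 (x) x 100 (y) x 45 mm high when shut, fixed to the bench. Origin: centre of its underside; x from its front (red tab, robot side) to its back (hinge), y to its left, z up. Floor 20 mm up, wall tops 40 mm. The lid is a white frame with a clear window, top 45 mm up. This one is empty and stays shut; otherwise the same.
- empty_box_tab (a joint): The tab of the empty box, rad, 0 at rest; not to be pressed.
- empty_box_lid (a joint): The lid of the empty box, rad, 0 shut; not to be opened.
- tape: Roll of masking tape lying flat, 96 mm across, 22 mm high, loose; origin at the centre of its underside. A bystander.
- strip: Green and white terminal strip, 14 x 62 x 25 mm, loose; origin at the centre of its underside, its length along its y. A bystander.
- marker: Red and white marker pen lying, 12 x 136 x 14 mm, loose; origin at the centre of its underside, its length along its y. A bystander.

How it is judged:
By the outcome, as a careful person would: the job done as asked, in the order asked, and still so for the second after the job is handed in, with the robot touching nothing.
It also fails if it takes over 42 s, if anything falls off the work surface, if the arm or the gripper's body presses on something with over 40 N, if the wrist force passes 120 N, or if a joint passes its speed limit or range.

## Working session

There is one attempt and no reset: what is moved stays moved. The work goes in short steps, Python scripts to look and compute and a shell command to move; the robot and the scene stay as the last step left them, time stands still between calls to the robot, and variables do not carry over. Pictures are saved under pics/ and viewed, at most 10 in all, crops included, and the job is handed in when it is done.

```bash
mkdir -p pics
cat > h.py <<'E'
import numpy as np,cv2,pickle
from workcell import monitor,viewer,arm
def grab(n,f):
    d=viewer.grab_frame(n); cv2.imwrite(f'pics/{f}.png',cv2.cvtColor(d['color'],cv2.COLOR_RGB2BGR)); pickle.dump(d,open(f'pics/{f}.pkl','wb')); return d
def K(d): return np.array([[d['fx'],0,d['cx']],[0,d['fy'],d['cy']],[0,0,1]])
def pt(f,uv,z):
    d=pickle.load(open(f'pics/{f}.pkl','rb'));T=np.array(d['T'])
    p=cv2.undistortPoints(np.array([[uv]],float),K(d),np.array(d['dist_coeffs'],float))[0,0]
    r=T[:3,:3]@[p[0],p[1],1]; return T[:3,3]+r*(z-T[2,3])/r[2]
def proj(f,P):
    d=pickle.load(open(f'pics/{f}.pkl','rb'));T=np.linalg.inv(np.array(d['T']))
    return cv2.projectPoints(np.array(P,float).reshape(-1,3),cv2.Rodrigues(T[:3,:3])[0],T[:3,3],K(d),np.array(d['dist_coeffs'],float))[0][:,0]
E
python3 - <<'E'
from h import *
for n in('top','side'):
    d=grab(n,n+'0');print(np.round(d['T'],2).tolist())
print(monitor.get_state())
E
```

```text
[[0.02, -0.99, 0.16, 427.0], [-1.0, -0.02, -0.01, -38.11], [0.01, -0.16, -0.99, 1064.63], [0.0, 0.0, 0.0, 1.0]]
[[0.86, -0.22, 0.47, 187.99], [-0.52, -0.4, 0.75, -717.52], [0.03, -0.89, -0.46, 454.14], [0.0, 0.0, 0.0, 1.0]]
{'t': 0.1, 'joints': array([ 1.00191411e+00,  1.58989180e-01,  1.59808404e+00,  2.39635199e-05,
        1.38618938e+00, -2.10094937e-01]), 'joint_velocities': array([ 6.10077315e-04, -4.27556473e-04, -5.05130972e-03,  1.28670882e-05,
       -1.86300201e-03, -9.70909617e-04]), 'tau': array([-1.30421486e-03, -3.86503601e+01, -3.22961140e+01,  7.02276500e-02,
        3.39802320e-02, -5.95405436e-05]), 'tool_pos': array([201.61030376, 537.90612768, 213.72675332]), 'orientation': array([-3.27946454e-04,  1.78435090e-01,  9.83951331e-01, -7.67964854e-04]), 'wrist_force': array([ 0.32793949, -0.53430438,  0.19345591]), 'ft_torque': array([-0.05323212,  0.00583564, -0.01427428]), 'gripper_force': 0.0, 'opening': 91.97760630923976}
```

View pics/top0.png

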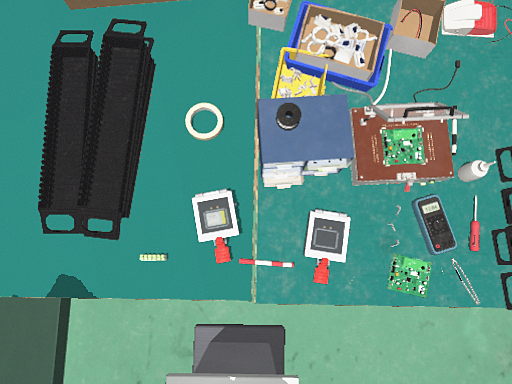

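View pics/side0.png

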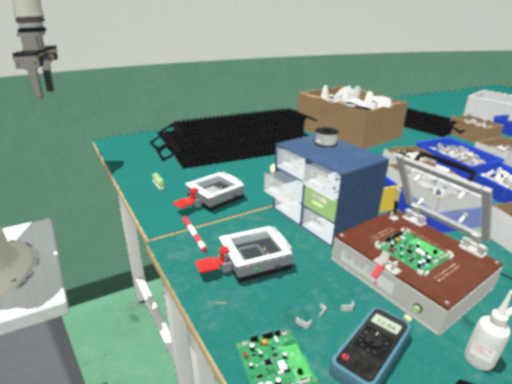

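The top view shows the box with the cell at about (216,216), its tab at (222,250), and the empty box at (328,237). The marker lies between them and the tape is behind. I'll enlarge this to measure it.

Run:
```python
from h import *
a=cv2.imread('pics/top0.png')[180:275,180:300]; cv2.imwrite('pics/c0.png',cv2.resize(a,None,fx=6,fy=6,interpolation=cv2.INTER_CUBIC))
```

```text
(no output)
```

View pics/c0.png

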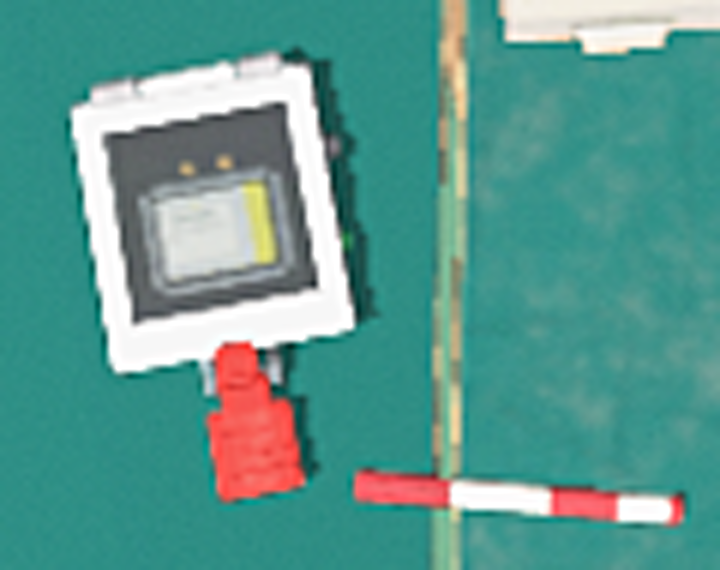

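The crop shows the lid corners at front-left (115,372), front-right (354,328), back-left (74,110) and back-right (308,66). The pad's front corners are at (222,500) and (304,485), and its back corners at (209,412) and (291,398).

Run:
```python
from h import *
from scipy.optimize import least_squares
C=np.array([[115,372],[354,328],[222,500],[304,485],[209,412],[291,398]],float); uv=180+(C+.5)/6-.5
M=np.array([[-58,49,45],[-58,-49,45],[-116,17,26],[-116,-17,26],[-80,17,26],[-80,-17,26]],float)
def W(p,M):
    c,s=np.cos(p[2]),np.sin(p[2]); return M@np.array([[c,s,0],[-s,c,0],[0,0,1]])+[p[0],p[1],0]
r=least_squares(lambda p:(proj('top0',W(p,M))-uv).ravel(),[500,30,0])
print(r.x,np.round(r.fun,1)); p=r.x
for n,q in dict(pad=[-98,0,26],hook=[-71,0,51],lip0=[-58,0,43],hinge=[55,0,44],lip95=[-11,0,136],cell=[-6,0,28]).items():
    w=W(p,np.array([q],float)); print(n,w[0].round(1),'side px',proj('side0',w)[0].round(1))
for u,z in (((355/6+180,488/6+180),10),((684/6+180,509/6+180),10),((204,121),22)): print(pt('top0',u,z).round())
```

```text
[5.35989150e+02 5.27035976e+01 2.03140372e-01] [ 0.2 -0.   0.2 -0.   0.   0.   0.1 -0.  -0.2  0.1 -0.3 -0.1]
pad [440.   32.9  26. ] side px [183.8 201.3]
hook [466.4  38.4  51. ] side px [192.6 188.8]
lip0 [479.2  41.   43. ] side px [197.2 190.2]
hinge [589.9  63.8  44. ] side px [233.  177.4]
lip95 [525.2  50.5 136. ] side px [211.5 150.3]
cell [530.1  51.5  28. ] side px [214.5 189.5]
[424.  -9.  10.]
[ 418. -146.   10.]
[782.  92.  22.]
```

```bash
cat >> h.py <<'E'
from scipy.spatial.transform import Rotation as R
BOX=np.array([536.,52.7,0]);YAW=.2031
def rel(pos0,q0,b,tilt=0):
    "delta from commanded pose (pos mm, wxyz) to box-frame point b, tool down with y along box y; tilt about tool y"
    R0=R.from_quat([q0[1],q0[2],q0[3],q0[0]])
    x=np.array([-np.cos(YAW),-np.sin(YAW),0]);z=np.array([0,0,-1.]);G=R.from_matrix(np.c_[x,np.cross(z,x),z])*R.from_euler('y',tilt)
    w=BOX+R.from_euler('z',YAW).apply(b)
    return w.round(1),(R0.inv().apply(w-pos0)/1000).round(4),(R0.inv()*G).as_rotvec().round(4)
E
python3 - <<'E'
from h import *
for z in (100,150,200,250):
    w=pt('top0',(262,162),z); print(z,w.round(),proj('side0',w).round())
q=[0,.178435,.983951,0];p=np.array([201.921,538.362,214.601])
for b in([-102,0,90],[-102,0,34]):print(rel(p,q,b))
E
```

```text
100 [658. -59. 100.] [[281. 170.]]
150 [646. -58. 150.] [[278. 151.]]
200 [634. -57. 200.] [[274. 131.]]
250 [622. -56. 250.] [[271. 109.]]
(array([436.1,  32.1,  90. ]), array([-0.397 , -0.3918,  0.1246]), array([ 0.    ,  0.    , -0.5619]))
(array([436.1,  32.1,  34. ]), array([-0.397 , -0.3918,  0.1806]), array([ 0.    ,  0.    , -0.5619]))
```

```bash
python3 -m crank '{"delta_pos":[[-0.397,-0.3918,0.06],[-0.397,-0.3918,0.06],[-0.397,-0.3918,0.06],[-0.397,-0.3918,0.06],[-0.397,-0.3918,0.06],[-0.397,-0.3918,0.06],[-0.397,-0.3918,0.06],[-0.397,-0.3918,0.06],[-0.397,-0.3918,0.06],[-0.397,-0.3918,0.06],[-0.397,-0.3918,0.06],[-0.397,-0.3918,0.06],[-0.397,-0.3918,0.06],[-0.397,-0.3918,0.06],[-0.397,-0.3918,0.06],[-0.397,-0.3918,0.1446],[-0.397,-0.3918,0.1446],[-0.397,-0.3918,0.1446],[-0.397,-0.3918,0.1446],[-0.397,-0.3918,0.1446]],"delta_rot":[[0,0,-0.5619],[0,0,-0.5619],[0,0,-0.5619],[0,0,-0.5619],[0,0,-0.5619],[0,0,-0.5619],[0,0,-0.5619],[0,0,-0.5619],[0,0,-0.5619],[0,0,-0.5619],[0,0,-0.5619],[0,0,-0.5619],[0,0,-0.5619],[0,0,-0.5619],[0,0,-0.5619],[0,0,-0.5619],[0,0,-0.5619],[0,0,-0.5619],[0,0,-0.5619],[0,0,-0.5619]],"hand":[1,1,1,1,1,1,1,1,1,1,1,1,1,1,1,1,1,1,1,1]}'
python3 - <<'E'
from h import *
grab('side','s1');grab('top','t1')
a=cv2.imread('pics/s1.png')[90:240,130:290];b=cv2.imread('pics/t1.png')[150:300,150:310]
cv2.imwrite('pics/c1.png',cv2.resize(np.hstack([a,b]),None,fx=2.5,fy=2.5,interpolation=cv2.INTER_CUBIC))
E
```

```text
t: 1.77
tool_pos: [436.9, 32.4, 71.6]
orientation: [0.001, -0.102, 0.995, -0.0]
wrist_force: [-0.4, 0.6, 0.5]
opening: 0.3
gripper_force: 0.0
```

View pics/c1.png

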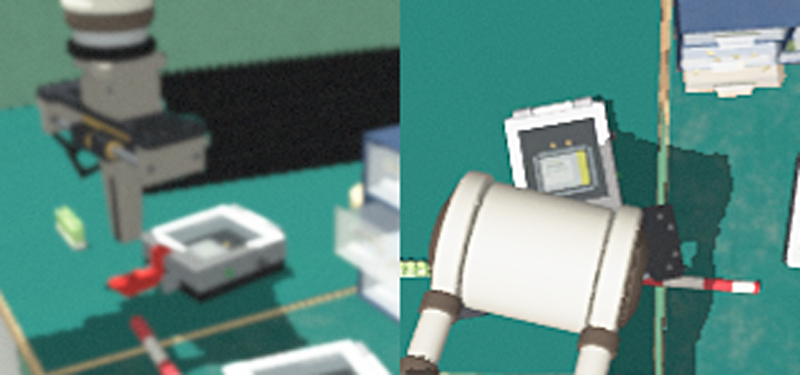

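The shut fingers hang right above the red pad, with the tips at crop (122,238) and the gripper body along box y, clear of the lid. Next is the press.

```bash
python3 -m crank '{"delta_pos":[[0,0,0.02],[0,0,0.034],[0,0,0.038],[0,0,0.041],[0,0,0.043],[0,0,0.045],[0,0,0.047],[0,0,0.049],[0,0,0.05],[0,0,0.05],[0,0,0.05],[0,0,0.05]],"delta_rot":[[0,0,0],[0,0,0],[0,0,0],[0,0,0],[0,0,0],[0,0,0],[0,0,0],[0,0,0],[0,0,0],[0,0,0],[0,0,0],[0,0,0]],"hand":[1,1,1,1,1,1,1,1,1,1,1,1]}'
python3 - <<'E'
from h import *
grab('side','s2')
a=cv2.imread('pics/s2.png')[90:240,130:290]
cv2.imwrite('pics/c2.png',cv2.resize(a,None,fx=3,fy=3,interpolation=cv2.INTER_CUBIC))
E
```

```text
t: 2.87
tool_pos: [436.7, 31.9, 20.5]
orientation: [0.001, -0.101, 0.995, -0.0]
wrist_force: [-2.1, -0.1, 4.6]
opening: 0.1
gripper_force: 2.6
```

View pics/c2.png

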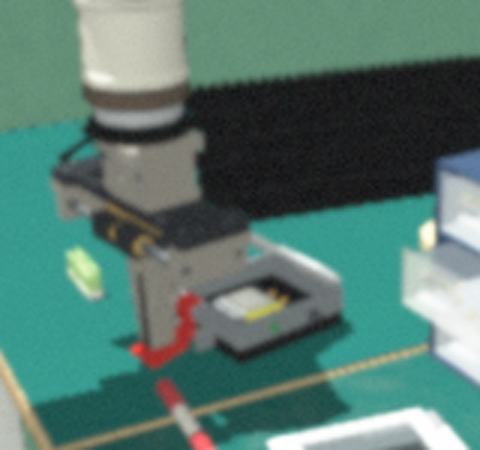

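The lid has sprung up: the white frame stands behind the gripper at crop (290,260), and the cell is in its nest. I'll raise the fingers to z≈120 and look at the lid.

```bash
python3 -m crank '{"delta_pos":[[0,0,-0.02],[0.01,0,-0.05],[0.01,0,-0.08],[0.01,0,-0.1],[0.01,0,-0.1],[0.01,0,-0.1],[0.01,0,-0.1],[0.01,0,-0.1]],"delta_rot":[[0,0,0],[0,0,0],[0,0,0],[0,0,0],[0,0,0],[0,0,0],[0,0,0],[0,0,0]],"hand":[1,1,1,1,1,1,1,1]}'
python3 - <<'E'
from h import *
grab('side','s3')
a=cv2.imread('pics/s3.png')[90:240,130:290]
cv2.imwrite('pics/c3.png',cv2.resize(a,None,fx=4,fy=4,interpolation=cv2.INTER_CUBIC))
W=lambda b:BOX+R.from_euler('z',YAW).apply(b)
c=lambda w:((proj('s3',w)[0]-[130,90])*4).round()
print('lip corners .95',c(W([-11,49,136])),c(W([-11,-49,136])),'tcp',c(monitor.get_state()['tool_pos']))
E
```

```text
t: 3.58
tool_pos: [425.0, 30.4, 118.2]
orientation: [-0.002, -0.101, 0.995, 0.001]
wrist_force: [0.5, -0.1, 0.7]
opening: 0.5
gripper_force: 0.0
lip corners .95 [280. 220.] [376. 264.] tcp [181. 311.]
```

View pics/c3.png

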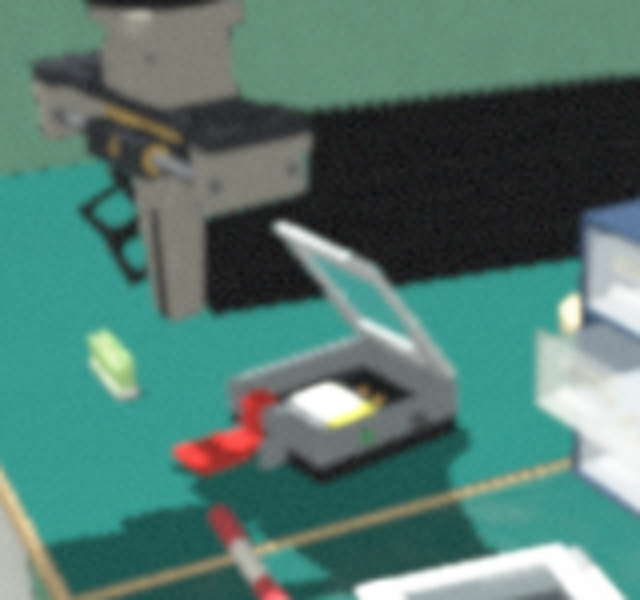

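The lid stands at 0.95: the lip corners at (280,222) and (376,266) match the prediction, and the tab is back up. Now I'll push the lip back with the fingertips.

```bash
python3 -m crank '{"delta_pos":[[-0.025,0,0],[-0.05,0,0],[-0.07,0,0],[-0.078,0,0],[-0.084,0,0],[-0.09,0,0],[-0.095,0,0],[-0.1,0,0],[-0.105,0,0],[-0.11,0,0],[-0.115,0,0],[-0.12,0,0],[-0.125,0,0],[-0.13,0,0],[-0.135,0,0],[-0.14,0,0],[-0.145,0,0],[-0.15,0,0],[-0.15,0,0],[-0.15,0,0]],"delta_rot":[[0,0,0],[0,0,0],[0,0,0],[0,0,0],[0,0,0],[0,0,0],[0,0,0],[0,0,0],[0,0,0],[0,0,0],[0,0,0],[0,0,0],[0,0,0],[0,0,0],[0,0,0],[0,0,0],[0,0,0],[0,0,0],[0,0,0],[0,0,0]],"hand":[1,1,1,1,1,1,1,1,1,1,1,1,1,1,1,1,1,1,1,1]}'
python3 -m crank '{"delta_pos":[[-0.005,0,0],[-0.01,0,0],[-0.015,0,0],[-0.02,0,0],[-0.024,0,0],[-0.024,0,0],[-0.024,0,0],[-0.024,0,0]],"delta_rot":[[0,0,0],[0,0,0],[0,0,0],[0,0,0],[0,0,0],[0,0,0],[0,0,0],[0,0,0]],"hand":[1,1,1,1,1,1,1,1]}'
python3 - <<'E'
from h import *
grab('side','s4')
a=cv2.imread('pics/s4.png')[90:240,130:290]
cv2.imwrite('pics/c4.png',cv2.resize(a,None,fx=4,fy=4,interpolation=cv2.INTER_CUBIC))
W=lambda b:BOX+R.from_euler('z',YAW).apply(b)
c=lambda w:((proj('s4',w)[0]-[130,90])*4).round()
print('lip corners 1.92',c(W([93.6,49,150])),c(W([93.6,-49,150])))
E
```

```text
t: 5.3
tool_pos: [573.4, 60.4, 119.9]
orientation: [-0.0, -0.101, 0.995, -0.0]
wrist_force: [-0.2, -1.3, -0.6]
opening: 0.7
gripper_force: 0.0
t: 5.97
tool_pos: [596.7, 65.2, 120.0]
orientation: [-0.0, -0.101, 0.995, -0.0]
wrist_force: [-0.4, 0.8, 0.2]
opening: 0.2
gripper_force: 0.0
lip corners 1.92 [409. 166.] [509. 204.]
```

View pics/c4.png

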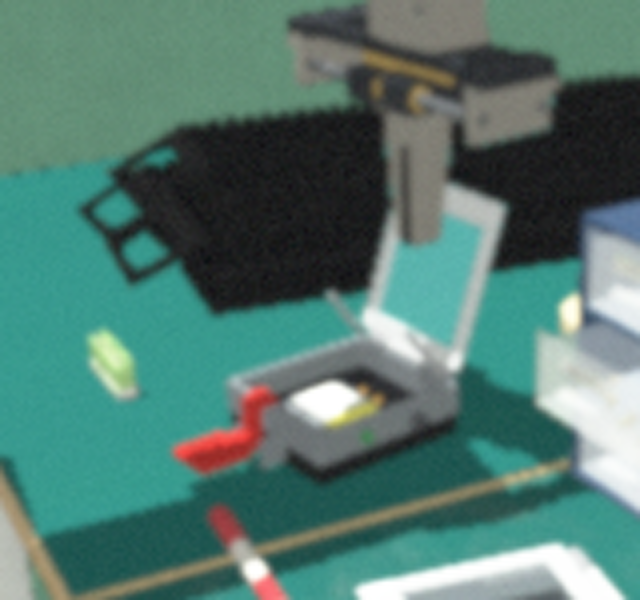

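The lid leans back with its right lip corner at (509,204), as predicted for 1.92 rad. The cell is in place. I'll retreat clear and check once more.

```bash
python3 -m crank '{"delta_pos":[[0.02,0,0],[0.05,0,0],[0.08,0,-0.01],[0.11,0,-0.03],[0.14,0,-0.06],[0.17,0,-0.08],[0.2,0,-0.1],[0.22,0,-0.1],[0.22,0,-0.1],[0.22,0,-0.1],[0.22,0,-0.1],[0.22,0,-0.1]],"delta_rot":[[0,0,0],[0,0,0],[0,0,0],[0,0,0],[0,0,0],[0,0,0],[0,0,0],[0,0,0],[0,0,0],[0,0,0],[0,0,0],[0,0,0]],"hand":[1,1,1,1,1,1,1,1,1,1,1,1]}'
python3 - <<'E'
from h import *
grab('side','s5')
a=cv2.imread('pics/s5.png')[90:290,130:330]
cv2.imwrite('pics/c5.png',cv2.resize(a,None,fx=3,fy=3,interpolation=cv2.INTER_CUBIC))
E
```

```text
t: 7.02
tool_pos: [381.6, 21.0, 219.4]
orientation: [-0.001, -0.101, 0.995, 0.0]
wrist_force: [-0.1, 0.0, -0.2]
opening: 0.7
gripper_force: 0.0
```

View pics/c5.png

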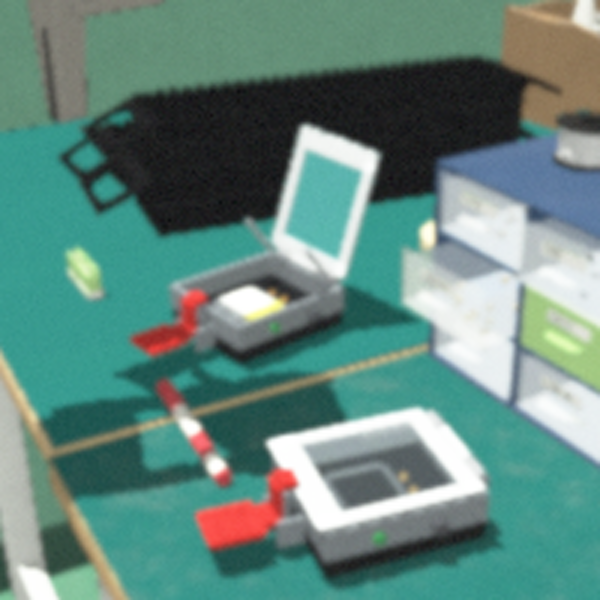

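The lid is fully open on its stop, with its top edge from (305,128) to (380,152). The cell is in its nest, the empty box is shut, and the arm is clear.

```bash
python3 -c "
from workcell import arm
print(arm.finish_job())"
```

```text
the job is handed in; nothing more can be done
None
```

The box with the cell is unlatched and its lid is fully open on its stop; the cell is still in its nest, the empty box is shut and untouched, and the job was handed in at about 7 s with the arm clear.

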